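# Pop the sample hatch of the density meter

### The job

Open the sample port of the density meter on the bench: with the fingertips, press its hatch in once at the pad by its free edge until the push-push latch lets go, then take the hand away so that the hatch pops up by itself. Do not grip the open hatch, push hard on it or shut it again; stay clear and watch it stand fully open for a good two seconds before finishing. Grasp and lift nothing, and leave the jar, the funnel and the cup where they stand.

Things in the scene. Friction and masses are not known exactly. Their poses are not given: they have to be found in the camera images.
- meter: density meter: white box fixed to the bench, 200 mm (its x) by 260 mm (its y), flat top 100 mm above the bench; origin at the centre of its underside, z up, front facing its own -x. A dark screen lies flat in the top on the -y half; the sample hatch is let into the top on the +y half. Position and yaw (up to 0.5 rad either way) vary
- hatch_pad (a point): where to press: centre of the top of the black rubber pad on the hatch, 24 mm (meter x) by 36 mm, 1.5 mm proud of the hatch, 70 mm from the hinge line, 24 mm from the free edge; moves with the hatch. Shut: 103.5 mm above the bench, at x -52, y +55 mm in the meter's frame. Latch: gives at 2 to 3 N, lets go 4 mm down, stop 6 mm down
- hatch_hinge (a point): middle of the hinge line, along the meter's y at its top (100 mm up), at x +18, y +55 mm in the meter's frame. The hatch is a grey plate 92 mm long (from the hinge towards the meter's -x) by 96 mm wide by 6 mm thick, 2 mm proud when shut, the housing before its free edge cut 24 mm lower; its free edge (-x side) swings up and back over the hinge, to 80 mm above the top
- hatch (a joint): hatch angle, rad: 0 shut and latched, negative pressed in (let go by -0.05, stop -0.09), 1.0 fully open (stop). Once let go, as the finger backs off, a damped spring raises it to 1.0 in 1 to 2 s, following the finger with 1 to 3 N, and holds it there. Pushed all the way down again, it latches shut
- latch_pin (a joint): sideways place (m) of the small catch pin inside the latch, out of sight and not to be touched: about 0 while the hatch is shut at the start, +0.001 to +0.002 when the latch has let go, -0.002 to -0.004 once the hatch has popped open. No need to use it
- jar_mid (a point): centre, half-way up, of a loose closed glass jar, 68 mm across and 100 mm tall, standing near the meter; leave alone
- funnel_mid (a point): centre, half-way up, of a loose copper funnel standing mouth down, 84 mm across at the foot, 125 mm tall to its narrow spout; leave alone
- cup_mid (a point): centre, half-way up, of a loose copper cup, 72 mm across at the rim, 75 mm tall; leave alone

How it is judged (in metres and radians):
On the way, in this order (a step that is already met when the one before it is completed fails the run):
1. a finger presses the hatch in past its latch point (value of joint hatch below -0.025 rad and contact force between the fingers and hatch above 0.5 N).
2. the hatch has popped up and stands open, untouched, for 1.5 s (value of joint hatch above 0.85 rad and contact force between each of the fingers, the arm and hatch below 0.1 N), for 1.5 s.
At the end, for the whole second after the job is handed in: the hatch stands open at more than 0.85 rad, at rest and untouched; jar, funnel and cup are within 20 mm of where they began (all of step 2 and velocity of joint hatch between -0.05 and 0.05 rad/s and distance of each of jar_mid, funnel_mid, cup_mid from where it was at the start of the episode below 0.02 m).
It fails at once if the hatch is pushed shut again after it has opened (value of joint latch_pin below -0.0009 m and value of joint hatch below 0.05 rad).
It fails at once if the open hatch (beyond 0.25 rad) is gripped or pushed hard, with more than 8 N (value of joint hatch above 0.25 rad and contact force between any of the fingers, the arm and hatch above 8 N).
It fails at once if the jar is lifted or shifted by more than 20 mm (distance of jar_mid from where it was at the start of the episode above 0.02 m).
It fails at once if the funnel is lifted or shifted by more than 20 mm (distance of funnel_mid from where it was at the start of the episode above 0.02 m).
It fails at once if the cup is lifted or shifted by more than 20 mm (distance of cup_mid from where it was at the start of the episode above 0.02 m).
It also fails if it takes over 32 s, if anything falls off the work surface, if the arm or the gripper's body presses on something with over 40 N, if the wrist force passes 120 N, or if a joint passes its speed limit or range.

### The arm

A 6-joint arm with a two-finger parallel gripper is mounted at the origin on the work surface. World frame = base frame: x ahead of the robot, y to its left, z up, the work surface at z = 0. Lengths are in mm, angles in rad, forces in N, time in s.
With the tool pointing down it reaches from about 350 to 975 mm from the base axis. Payload 7.1 kg.
Tool frame: the origin (TCP) lies at the centre of the arm's flange, where the gripper is bolted on; the fingertips stand 182 mm ahead of it and the grasp point (between the pads) lies 163 mm ahead of it; z points along the fingers, y is the line along which they close (so a half turn about z gives the same grasp; the last joint's range is limited). The gripper opens to 88 mm and grips with 3 to 60 N. Pads are 20 mm wide; open, the fingers measure 115 mm over their backs; the gripper's body (75 mm by 178 mm) begins 61 mm behind the grasp point.
Start: joints at [1.321, 0.423, 1.63, -0, 1.089, -0.019], TCP at [142.942, 608.419, 404.675] pointing down, gripper open.
Joint ranges: [-3, 3], [-0.9, 2.11], [0.09, 2.58], [-1.31, 4.45], [0.11, 2.69], [-2.54, 2.54]. Speed limits (rad/s): [2.39, 2.39, 3.01, 3.14, 3.14, 3.14].

### API

Orientations are given as a rotation vector (axis times angle).
In Python, from workcell import readout, get_image, ctrl gives the robot as it stands.
- The arm moves only by the tool step_arm, never from a script. Its argument "targets" is a list that holds one entry, the list of rows, each a list of 7 numbers: the shift along the world's x, y, z as a fraction of full scale, then the turn, a rotation vector about the world's x, y, z as a fraction of full scale, then the opening, from 0 (shut) to 1 (fully open). In form: [[[dx, dy, dz, wx, wy, wz, claw], ...]]. A call has exactly 5 rows; each row shifts and turns the commanded pose from where the row before left it; what a row does not reach is not made up. Full scale, the value 1, is 0.05 m for a shift and 4 degrees for a turn. A row lasts 1/8 s, in which the tool goes at most 62.5 mm and 10.7 degrees, less where a joint would pass 70% of its speed; a pose out of reach is approached as far as the arm can. A call with a number of a shift or a turn outside -1 to 1 is refused whole. A call with a gripper value outside its range is refused whole. The fingers move at their own pace and stop on an object; the grip force is fixed at half the most. Time passes only in rows, so rows that do not move let the fingers close, or fill a call up. It gives the time, the measured TCP pose, the force, the opening and the grip force at its end, in the units of the state.
- readout.get_obs(): the state, without advancing time (a new reading comes with each control period).
- get_image(name): name is "side" or "top"; returns a dict with "pixels" (480x640x3 uint8, red, green, blue), "intrinsics" (3x3 intrinsics, pixels), "k1" (the pictures are not rectified: a ray, as slopes to the right and down, at radius r is drawn at 1 + k1 r^2 times it, then the intrinsics apply), "extrinsics" (4x4, takes a point from world to camera coordinates). Camera axes: x right, y down, z forward; pixel columns grow to the right and rows downward; lengths in mm; the calibration is good to about 2 mm. A picture is of the moment at which its call begins. There is no depth.
- ctrl.close_job(): hands the job in; it is judged then, once.
The state is a dict: "t": time; "qpos": joint angles; "qvel": joint speeds; "joint_torque": joint torques, N m; "ee_pos": TCP position; "orientation": TCP orientation; "ft_force": force on the tool from outside, world axes, zero at the start; "moment": the same for the moment, N m; "width": finger opening in mm; "grasp_force": force on a finger pad.
Only numpy, scipy, OpenCV 4.12 (cv2) and the standard library are available. Lean on these libraries where they do the work, as an engineer would, in place of code of your own. Each camera call takes 0.05 s, during which the arm holds its last target. There are 200 camera calls.

## Working session

There is one attempt and no reset: what is moved stays moved. The work goes in short steps, Python scripts to look and compute and a tool call to move; the robot and the scene stay as the last step left them, time stands still between calls to the robot, and variables do not carry over. Pictures are saved under pics/ and viewed, at most 10 in all, crops included, and the job is handed in when it is done.

Besides the shell and the picture viewer there is one more tool, called after ">>>" as name([rows], argument=value, ...), one row to a line, values as JSON. step_arm: Moves the arm, as the interface text tells. Shift numbers are shares of 0.05 m and turn numbers shares of 4 degrees, none past 1 either way. Its arguments: {"type":"object","properties":{"targets":{"type":"array"}},"required":["targets"]}

```bash
mkdir -p pics
cat > h.py <<'E'
import numpy as np, cv2
from workcell import readout, get_image, ctrl
def cam(name):
    im=get_image(name); return im
def ray(im,u,v):
    K=np.array(im["intrinsics"],float);E=np.array(im["extrinsics"],float)
    d=np.array([(u-K[0,2])/K[0,0],(v-K[1,2])/K[1,1]]);s=d.copy()
    for _ in range(20): s=d/(1+im["k1"]*(s@s))
    R,t=E[:3,:3],E[:3,3]
    return -R.T@t, R.T@np.array([s[0],s[1],1])
def onz(im,u,v,z):
    o,d=ray(im,u,v); return o+d*(z-o[2])/d[2]
def proj(im,p):
    K=np.array(im["intrinsics"],float);E=np.array(im["extrinsics"],float)
    c=E[:3,:3]@np.array(p)+E[:3,3]; s=c[:2]/c[2]; s=s*(1+im["k1"]*(s@s))
    return K[0,0]*s[0]+K[0,2],K[1,1]*s[1]+K[1,2]
E
python3 - <<'E'
from h import *
import pickle
for n in("top","side"):
    im=cam(n); pickle.dump(im,open(n+"0.pkl","wb")); cv2.imwrite(f"pics/{n}0.png",im["pixels"][:,:,::-1])
    print(n,ray(im,320,240),im["k1"])
o=readout.get_obs();print(o["t"],o["ee_pos"],o["orientation"],o["width"])
E
```

```text
top (array([471.03049507,  43.77230208, 975.12294508]), array([ 0.16128112,  0.00358729, -0.98694934])) -0.14120537998975785
side (array([ 175.22850598, -605.62986407,  935.51604441]), array([ 0.3794019 ,  0.56639192, -0.73161886])) -0.0475327431479672
0.1 [142.87306622 608.19723415 403.97112826] [-3.61670453e-01 -3.12050767e+00  2.15783269e-03] 87.5271048312101
```

View pics/top0.png

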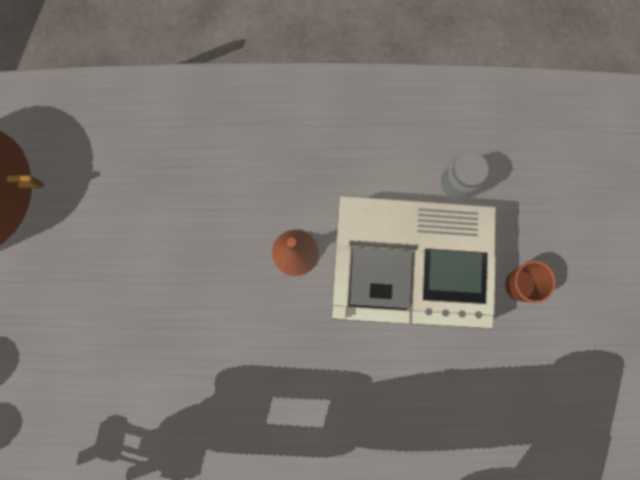

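View pics/side0.png

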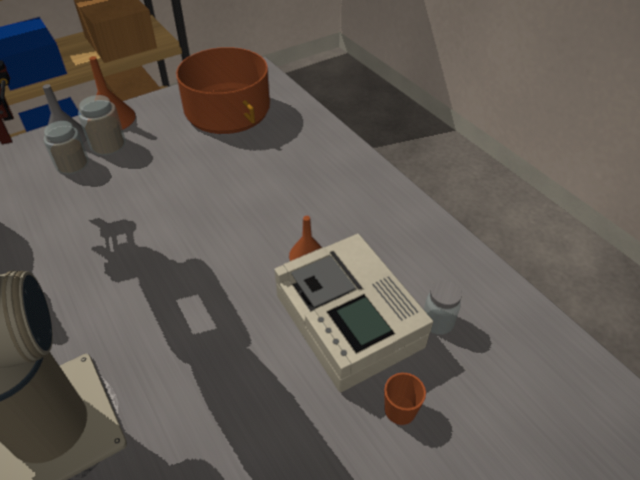

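The top view shows the pad at about (381,291), the meter's top corners at about (340,198), (496,207), (493,326) and (334,319), the funnel at (295,252), the jar at (467,175) and the cup at (531,283). The side view shows the pad at about (314,284). Next I measure the pad and yaw in both views.

Run:
```python
from h import *
import pickle
P=[]
rays=[]
for n,(u,v),r in(("top",(381,291),14),("side",(314,284),13)):
    im=pickle.load(open(n+"0.pkl","rb")); g=im["pixels"].max(2)
    m=np.zeros_like(g); m[v-r:v+r,u-r:u+r]=(g[v-r:v+r,u-r:u+r]<45)*255
    k,l,st,c=cv2.connectedComponentsWithStats(m); i=1+np.argmax(st[1:,4]); 
    print(n,"pad px",c[i],st[i],onz(im,*c[i],103.5)); rays.append(ray(im,*c[i]))
    if n=="top":
        q=cv2.boxPoints(cv2.minAreaRect(cv2.findContours((l==i).astype(np.uint8),0,2)[0][0]))
        print("pad corners",[onz(im,*p,103.5)[:2].round(1) for p in q])
        px=im["pixels"].astype(int); w=((px.min(2)>125)&(px[:,:,0]-px[:,:,2]>10)).astype(np.uint8)
        w=cv2.morphologyEx(w,cv2.MORPH_OPEN,np.ones((3,3)))
        cs=max(cv2.findContours(w,0,2)[0],key=cv2.contourArea)
        q=cv2.boxPoints(cv2.minAreaRect(cs)); print("box",q.round(1).tolist())
        W=np.array([onz(im,*p,100)[:2] for p in q]); print(W.round(1).tolist(), [np.linalg.norm(W[j]-W[j-1]).round(1) for j in range(4)])
        H=np.array([onz(im,*p[0],100)[:2] for p in cs],np.float32); print("rect world",cv2.minAreaRect(H))
        dark=((g<75)).astype(np.uint8)
        for a in((340,198),(496,207),(493,326),(334,319)): print("eye corner",a,onz(im,*a,100)[:2].round(1))
(o1,d1),(o2,d2)=rays
A=np.stack([d1,-d2],1); s=np.linalg.lstsq(A,o2-o1,rcond=None)[0]
print("tri",o1+d1*s[0],o2+d2*s[1])
for n,p in(("jar",(467,175)),("funnel",(295,252)),("cup",(531,283))): print(n,onz(pickle.load(open("top0.pkl","rb")),*p,50)[:2].round())
```

```text
top pad px [380.43859649 290.9254386 ] [371 285  20  13 228] [531.73074768 -49.69974241 103.5       ]
pad corners [array([523.7, -33.7]), array([542.2, -35.3]), array([539.9, -66.2]), array([521.4, -64.6])]
box [[320.3999938964844, 319.0], [331.6000061035156, 169.39999389648438], [503.8999938964844, 182.3000030517578], [492.70001220703125, 331.8999938964844]]
[[487.2, 45.8], [732.6, 28.4], [713.6, -261.0], [465.8, -231.0]] [np.float64(277.6), np.float64(246.1), np.float64(290.0), np.float64(249.6)]
rect world ((599.6119995117188, -101.91600036621094), (278.47308349609375, 246.2297821044922), 85.56394958496094)
eye corner (340, 198) [684.   14.5]
eye corner (496, 207) [ 671. -245.]
eye corner (493, 326) [ 475.3 -231.8]
eye corner (334, 319) [487.2  24.1]
side pad px [312.86666667 283.74      ] [305 276  17  16 150] [531.25288869 -50.94004254 103.5       ]
tri [531.83965045 -49.86744129 101.93621487] [531.91804003 -49.90372958 101.94556548]
jar [ 740. -212.]
funnel [601.  90.]
cup [ 549. -318.]
```

The two views agree: the pad is at (531.5, -50), and its triangulated height of 102 fits the expected 103.5. Meter yaw is about -0.05. I approach with the fingers closed, turning the tool +10° to line up with the meter.

>>> step_arm([
  [[0.52,-0.88,0,0,0,0.2,0],[0.52,-0.88,0,0,0,0.2,0],[0.52,-0.88,0,0,0,0.2,0],[0.52,-0.88,0,0,0,0.2,0],[0.52,-0.88,0,0,0,0.2,0]],
])

```text
t: 0.72
ee_pos: [273.4, 386.9, 404.5]
orientation: [-0.251, -3.131, 0.0]
ft_force: [0.6, -0.3, -0.1]
width: 41.4
grasp_force: 0.0
```

>>> step_arm([
  [[0.52,-0.88,0,0,0,0.2,0],[0.52,-0.88,0,0,0,0.2,0],[0.52,-0.88,0,0,0,0.2,0],[0.52,-0.88,0,0,0,0.2,0],[0.52,-0.88,0,0,0,0.2,0]],
])

```text
t: 1.35
ee_pos: [403.5, 166.8, 404.7]
orientation: [0.142, 3.138, 0.0]
ft_force: [0.4, -0.4, -0.3]
width: 0.7
grasp_force: 0.0
```

>>> step_arm([
  [[0.51,-0.87,-0.2,0,0,0.2,0],[0.51,-0.87,-0.3,0,0,0.2,0],[0.51,-0.87,-0.3,0,0,0.2,0],[0.51,-0.87,-0.3,0,0,0,0],[0.51,-0.87,-0.3,0,0,0,0]],
])

```text
t: 1.98
ee_pos: [531.0, -50.7, 334.0]
orientation: [-0.078, -3.14, -0.0]
ft_force: [1.2, 0.8, -0.1]
width: 0.8
grasp_force: 0.0
```

>>> step_arm([
  [[0,0,0,0,0,0,0],[0,0,-0.1,0,0,0,0],[0,0,-0.1,0,0,0,0],[0,0,0,0,0,0,0],[0,0,0,0,0,0,0]],
])

```text
t: 2.6
ee_pos: [530.3, -48.4, 324.9]
orientation: [0.076, 3.14, -0.0]
ft_force: [0.2, -0.5, -0.4]
width: 0.3
grasp_force: 0.0
```

Run:
```python
from h import *
A=cam("top");B=cam("side")
a=A["pixels"][180:340,280:480,::-1];b=B["pixels"][200:360,230:430,::-1]
f=lambda x:cv2.resize(x,None,fx=2,fy=2)
cv2.imwrite("pics/near.png",np.hstack([f(a),f(b)]))
o=readout.get_obs();p=np.array(o["ee_pos"]);print(o["t"],p,o["orientation"],o["ft_force"])
tip=p-[0,0,182]
print("tip in side crop",(np.array(proj(B,tip))-[230,200])*2+[400,0],"pad",(np.array(proj(B,[531.5,-50,103.5]))-[230,200])*2+[400,0])
```

```text
2.7 [530.4529051  -48.71137174 324.99050266] [ 7.63526807e-02  3.14011465e+00 -1.11795079e-04] [ 0.44085299 -0.26057066  0.2422066 ]
tip in side crop [563.65680348 140.26536732] pad [565.42217781 166.73310562]
```

View pics/near.png

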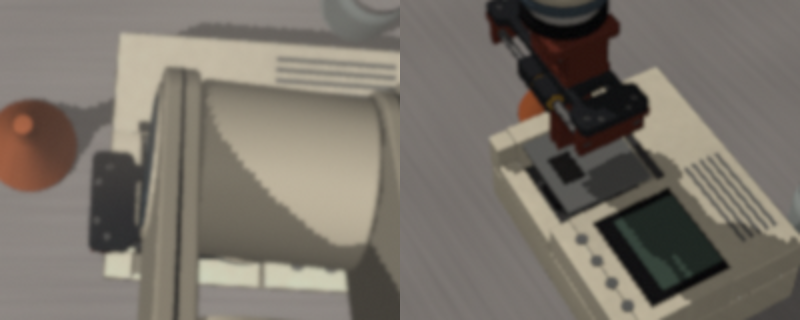

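The left half (top view) has the arm hiding the pad. The right half (side view) shows the closed red fingertips ending near crop (580,150), against a predicted (564,140), with the pad at (566,167). I zoom in to check that offset before pressing.

Run:
```python
from h import *
B=cam("side")
p=np.array(readout.get_obs()["ee_pos"]);tip=p-[0,0,182]
b=cv2.resize(B["pixels"][225:305,270:370,::-1],None,fx=7,fy=7,interpolation=cv2.INTER_CUBIC)
b=np.clip(b.astype(float)*1.6,0,255).astype(np.uint8)
z=lambda q:tuple(int(v) for v in (np.array(proj(B,q))-[270,225])*7+3)
cv2.circle(b,z(tip),5,(0,255,0),1);cv2.circle(b,z([531.5,-50,103.5]),5,(255,255,0),1)
for dx in(-10,10):
  for dy in(-13,13): cv2.circle(b,z(tip+[dx,dy,0]),4,(255,0,255),1)
cv2.imwrite("pics/zoom.png",b);print(z(tip))
```

```text
(296, 319)
```

View pics/zoom.png

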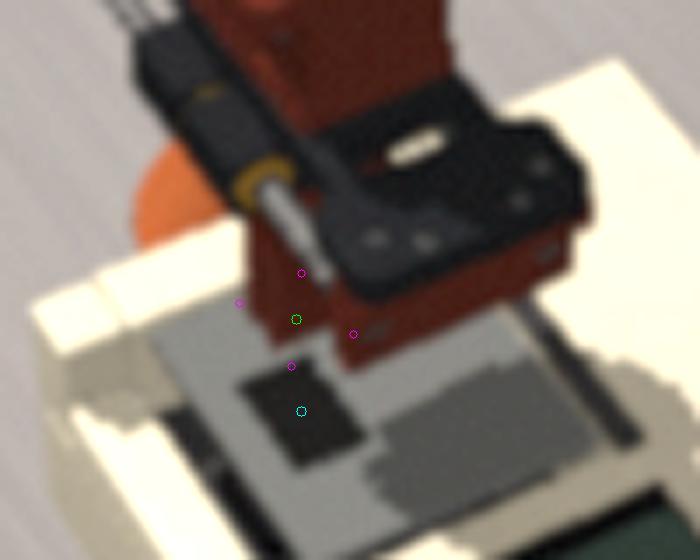

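The zoom shows the finger tip ending at about (275–330, 340), as predicted. The long red face is the gripper body further up, so the fingertip estimate holds and sits over the pad. I descend to about 8 mm above it, then press gently.

>>> step_arm([
  [[0.02,-0.02,-0.2,0,0,0,0],[0,0,-0.2,0,0,0,0],[0,0,-0.14,0,0,0,0],[0,0,-0.1,0,0,0,0],[0,0,0,0,0,0,0]],
])

```text
t: 3.38
ee_pos: [531.3, -50.1, 292.1]
orientation: [-0.078, -3.14, -0.0]
ft_force: [-0.1, 0.1, -0.3]
width: 0.3
grasp_force: 0.0
```

>>> step_arm([
  [[0,0,-0.04,0,0,0,0],[0,0,-0.04,0,0,0,0],[0,0,-0.04,0,0,0,0],[0,0,-0.02,0,0,0,0],[0,0,0,0,0,0,0]],
])

```text
t: 4.0
ee_pos: [531.4, -50.1, 285.7]
orientation: [0.077, 3.141, -0.0]
ft_force: [0.3, -0.3, 1.2]
width: 0.6
grasp_force: 0.4
```

>>> step_arm([
  [[0,0,-0.03,0,0,0,0],[0,0,-0.03,0,0,0,0],[0,0,-0.03,0,0,0,0],[0,0,0,0,0,0,0],[0,0,0,0,0,0,0]],
])

```text
t: 4.62
ee_pos: [531.4, -50.1, 281.1]
orientation: [-0.077, -3.141, -0.0]
ft_force: [0.2, -0.4, 1.1]
width: 0.4
grasp_force: 0.4
```

>>> step_arm([
  [[0,0,-0.02,0,0,0,0],[0,0,0,0,0,0,0],[0,0,0,0,0,0,0],[0,0,0,0,0,0,0],[0,0,0,0,0,0,0]],
])

```text
t: 5.25
ee_pos: [531.5, -50.1, 280.2]
orientation: [0.077, 3.141, -0.0]
ft_force: [-0.5, 0.3, 3.5]
width: 0.5
grasp_force: 1.9
```

>>> step_arm([
  [[0,0,-0.01,0,0,0,0],[0,0,-0.01,0,0,0,0],[0,0,0,0,0,0,0],[0,0,0,0,0,0,0],[0,0,0,0,0,0,0]],
])

```text
t: 5.88
ee_pos: [531.5, -50.1, 280.0]
orientation: [0.077, 3.14, -0.0]
ft_force: [-4.3, 0.8, 12.4]
width: 0.9
grasp_force: 6.2
```

The force rose to 12 N with almost no travel, so the hatch is on its stop, past the latch point. I back off quickly, up and towards the front.

>>> step_arm([
  [[0,0,0.5,0,0,0,0],[-0.4,0,0.9,0,0,0,0],[-0.6,0,0.9,0,0,0,0],[-0.6,0,0.9,0,0,0,0],[-0.4,0,0.5,0,0,0,0]],
])

```text
t: 6.5
ee_pos: [430.4, -50.1, 466.1]
orientation: [0.077, 3.138, -0.001]
ft_force: [0.6, 0.3, 0.7]
width: 0.4
grasp_force: 0.0
```

>>> step_arm([
  [[0,0.6,0,0,0,0,0],[0,0.8,0,0,0,0,0],[0,0.8,0,0,0,0,0],[0,0.8,0,0,0,0,0],[0,0.6,0,0,0,0,0]],
])

```text
t: 7.12
ee_pos: [431.3, 131.4, 464.0]
orientation: [0.076, 3.14, 0.0]
ft_force: [0.8, 0.6, -0.2]
width: 0.4
grasp_force: 0.0
```

>>> step_arm([
  [[0,0,0,0,0,0,0],[0,0,0,0,0,0,0],[0,0,0,0,0,0,0],[0,0,0,0,0,0,0],[0,0,0,0,0,0,0]],
])

```text
t: 7.75
ee_pos: [431.5, 129.4, 464.2]
orientation: [0.079, 3.14, -0.0]
ft_force: [-0.1, -0.3, -0.2]
width: 0.5
grasp_force: 0.0
```

>>> step_arm([
  [[0,0,0,0,0,0,0],[0,0,0,0,0,0,0],[0,0,0,0,0,0,0],[0,0,0,0,0,0,0],[0,0,0,0,0,0,0]],
])

```text
t: 8.38
ee_pos: [431.4, 129.9, 464.2]
orientation: [-0.077, -3.141, 0.0]
ft_force: [0.5, 0.1, -0.2]
width: 0.8
grasp_force: 0.0
```

Run:
```python
from h import *
A=cam("top");B=cam("side")
cv2.imwrite("pics/open.png",np.hstack([cv2.resize(x["pixels"][y:y+200,u:u+250,::-1],(400,320)) for x,y,u in((A,150,310),(B,200,220))]))
```

```text
(no output)
```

View pics/open.png

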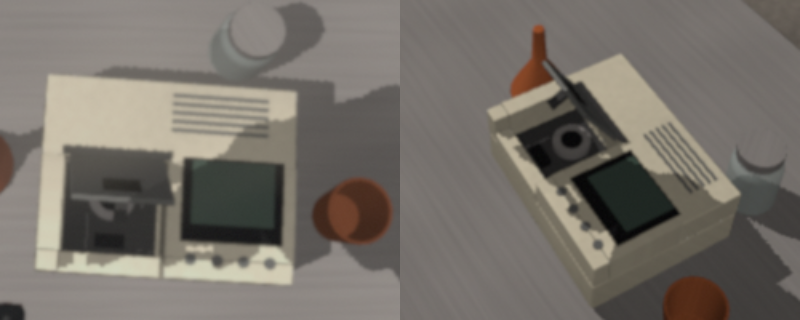

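The hatch stands open, with its raised edge at about (115,198) in the left half and (550,65) in the right. The sample port shows, and the jar, funnel and cup are in place. I wait well over two more seconds, check that the view no longer changes, then hand in.

>>> step_arm([
  [[0,0,0,0,0,0,0],[0,0,0,0,0,0,0],[0,0,0,0,0,0,0],[0,0,0,0,0,0,0],[0,0,0,0,0,0,0]],
])

```text
t: 9.1
ee_pos: [431.5, 129.9, 464.2]
orientation: [0.077, 3.141, 0.0]
ft_force: [-0.0, -0.7, 0.3]
width: 0.4
grasp_force: 0.0
```

>>> step_arm([
  [[0,0,0,0,0,0,0],[0,0,0,0,0,0,0],[0,0,0,0,0,0,0],[0,0,0,0,0,0,0],[0,0,0,0,0,0,0]],
])

```text
t: 9.72
ee_pos: [431.4, 129.9, 464.2]
orientation: [-0.077, -3.141, -0.0]
ft_force: [0.7, 0.1, -0.1]
width: 0.9
grasp_force: 0.0
```

Run:
```python
from h import *
B=cam("side"); cv2.imwrite("pics/b1.png",B["pixels"][:,:,::-1])
```

>>> step_arm([
  [[0,0,0,0,0,0,0],[0,0,0,0,0,0,0],[0,0,0,0,0,0,0],[0,0,0,0,0,0,0],[0,0,0,0,0,0,0]],
])

```text
t: 10.4
ee_pos: [431.5, 129.9, 464.2]
orientation: [0.077, 3.141, 0.0]
ft_force: [0.5, -0.8, 0.1]
width: 0.4
grasp_force: 0.0
```

>>> step_arm([
  [[0,0,0,0,0,0,0],[0,0,0,0,0,0,0],[0,0,0,0,0,0,0],[0,0,0,0,0,0,0],[0,0,0,0,0,0,0]],
])

```text
t: 11.02
ee_pos: [431.4, 129.9, 464.2]
orientation: [-0.077, -3.141, 0.0]
ft_force: [-0.0, -0.0, -1.0]
width: -0.1
grasp_force: 0.0
```

>>> step_arm([
  [[0,0,0,0,0,0,0],[0,0,0,0,0,0,0],[0,0,0,0,0,0,0],[0,0,0,0,0,0,0],[0,0,0,0,0,0,0]],
])

```text
t: 11.65
ee_pos: [431.5, 129.9, 464.2]
orientation: [0.077, 3.141, -0.0]
ft_force: [0.2, 0.6, -0.0]
width: 0.5
grasp_force: 0.0
```

Run:
```python
from h import *
B=cam("side"); b1=cv2.imread("pics/b1.png")[:,:,::-1]
cv2.imwrite("pics/b2.png",B["pixels"][:,:,::-1])
d=cv2.absdiff(np.ascontiguousarray(b1),B["pixels"])[220:360,260:440]
print(d.max(),d.mean(),readout.get_obs()["t"])
# raised free edge expected at full opening: hinge + 92mm at 1.0 rad
c,s=np.cos(-.05),np.sin(-.05); R=np.array([[c,-s],[s,c]])
hi=np.array([531.5,-50])+R@[70,0]
for a in(.8,1.0): e=hi-R@[92*np.cos(a),0]; print(a,[(np.array(proj(B,[*(e+R@[0,w]),100+92*np.sin(a)]))-[220,200])*1.6+[400,0] for w in(-48,48)])
```

```text
6 0.4654365079365079 11.7
0.8 [array([573.914398  , 125.72787708]), array([532.45213773,  71.60269131])]
1.0 [array([585.02902814, 114.35835665]), array([542.83457209,  60.67396999])]
```

The view has been still for about 2 s (differences at noise level). The raised corner seen at about (545,62) matches 1.0 rad, predicted at (543,61), and not 0.8 rad.

```bash
python3 -c "
from workcell import ctrl
print(ctrl.close_job())"
```

```text
the job is handed in; nothing more can be done
None
```

I pressed the hatch once at its pad and it popped up by itself; it stood fully open (about 1.0 rad in the side view) and untouched for over two seconds, the jar, funnel and cup were not touched, and the job is handed in (no verdict was returned).

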